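# Hold the pet-proof scrap caddy open and close it softly

## Task

Open the locked scrap caddy for me so that I can drop some peelings in: push its front lock across until the lever is free, press the lever right down with a fingertip and keep the lid wide open for at least three seconds. Then let the lever come up under your fingertip so that the lid comes down gently and does not drop or slam, and push the lock fully home again so the cat cannot get in. Raise and lower the lid by its lever alone without touching the lid, and leave the jars, mug, timer and spoon standing where they are.

Things in the scene. Friction and masses are not known exactly. Their poses are not given: they have to be found in the camera images.
- caddy: small steel scrap caddy, fixed to the worktop (cannot slide or tip); 150 (its x) x 180 (its y) x 130 mm tall, 148 with the closed lid. Origin: centre of its underside on the worktop. Its own -x is its front (lever pad, lock), +x its back (lid hinge), +y its left as the robot sees it, z up
- caddy_lid: flat steel lid with a round black filter vent, 156 x 186 x 16 mm, hinged along the caddy's back edge; origin at the middle of the hinge line, 79 mm behind and 138 mm above the caddy's origin. Not to be touched
- lid_hinge (a joint): lid angle in rad: 0 closed, about 1.2 wide open. The lid has no soft-close: let go, it falls and slams
- lever_hinge (a joint): lever angle in rad: 0 up (lid closed), 0.305 right down against its stop (lid about 1.2). Linked by a rod to the lid, both ways: the lid's weight carries the lever up again
- lever_pad (a point): centre of the top of the lever's ribbed black thumb pad, 30 (caddy x) x 36 (y) mm, at the front end of the steel bar on the caddy's right (-y) side. Lever up: at (-0.145, -0.104, 0.135) m in the caddy frame. The lever pivots about caddy y at (-0.005, -0.104, 0.100), so the pad goes down 43 mm and 4 mm forward (-x). Pressing takes 4 to 9 N, lock open
- lock_slide (a joint): lock travel in m: 0 locked (its bolt lies under the lever bar, which then cannot go down), 0.025 fully open. Grows as the lock moves to caddy +y (away from the lever). It starts within 3 mm of 0. Slides stiffly (1 to 2 N) and stays where it is left; it cannot go home while the lever is down
- lock_knob (a point): centre of the top of the lock's upright black knob, 16 mm across, 22 mm tall (153.5 to 175.5 mm above the worktop) on a 12 mm stem below it. It stands at caddy x = -0.107 (28 mm in front of the lid's edge), y = -0.05 locked, -0.025 open. All else on the caddy is lower than 149 mm while the lid is closed
- jar_b: clear glass jar with a dark screw lid, 60 x 60 x 80 mm, in front of the caddy; origin at the centre of its underside. Leave alone
- spice_a: spice jar with a red cap, 45 x 45 x 106 mm, left of the caddy; origin at the centre of its underside. Leave alone
- spice_b: second spice jar with a red cap, 45 x 45 x 106 mm, left of the caddy; origin at the centre of its underside. Leave alone
- steel_mug: brushed steel beaker, 74 x 74 x 96 mm; origin at the centre of its underside. Leave alone
- timer: round kitchen timer, 62 x 62 x 43 mm; origin at the centre of its underside. Leave alone
- teaspoon: teaspoon lying flat, 134 x 27 x 12 mm; origin under its middle. Leave alone

How it is judged:
By the outcome, as a careful person would: the job done as asked, in the order asked, and still so for the second after the job is handed in, with the robot touching nothing.
It also fails if it takes over 61 s, if anything falls off the work surface, if the arm or the gripper's body presses on something with over 40 N, if the wrist force passes 120 N, or if a joint passes its speed limit or range.

## Robot

A 6-joint arm with a two-finger parallel gripper is mounted at the origin on a cart in front of the work surface, level with it; the furniture and walls round the work are solid. World frame = base frame: x ahead of the robot, y to its left, z up, the work surface at z = 0. Lengths are in m, angles in rad, forces in N, time in s.
With the tool pointing down it reaches from about 0.375 to 0.75 m from the base axis. Payload 9 kg.
Tool frame: the origin (TCP) lies at the centre of the arm's flange, where the gripper is bolted on; the fingertips stand 173 mm ahead of it and the grasp point (between the pads) lies 155 mm ahead of it; z points along the fingers, y is the line along which they close (so a half turn about z gives the same grasp; the last joint's range is limited). The gripper opens to 85 mm and grips with 20 to 120 N. Pads are 22 mm wide; open, the fingers measure 114 mm over their backs; the gripper's body (76 mm by 85 mm) begins 54 mm behind the grasp point. The pads swing forward as they close: fully open they stand 13 mm farther back than shut.
Start: joints at [-1.431, 0.104, 0.097, 1.564, 0, 1.353], TCP at [0.21, -0.562, 0.405] pointing down, gripper open.
Joint ranges: [-2.99, 2.99], [-0.84, 1.86], [-1.1, 1.16], [-1.84, 2.11], [-1.51, 1.56], [-3.14, 3.14]. Speed limits (rad/s): [2.22, 2.22, 2.57, 3.14, 3.14, 3.14].

## Interface

Orientations are given as [roll, pitch, yaw] about the fixed x, y, z axes, in that order (R = Rz(yaw) Ry(pitch) Rx(roll)).
In Python, from rig import env gives the robot as it stands.
- The arm moves only by the tool carry_out, never from a script. Its argument "increments" is one flat list of numbers, 6 for each row, row after row: the shift along the tool's x, y, z in m, then the turn, a rotation vector about the tool's x, y, z in rad. A call has 1 to 12 rows; each row is the pose to reach, as a shift and turn from the pose commanded when the call began, along the tool's axes at that moment; what a row does not reach only later rows make up. A row lasts 1/12 s, in which the tool goes at most 41.7 mm and 7.16 degrees, less where a joint would pass 70% of its speed; a pose out of reach is approached as far as the arm can. A call with a gripper value outside its range is refused whole. "hand" is the opening, from 0 (shut) to 1 (fully open), set as the call begins (left out, the last holds). The fingers move at their own pace and stop on an object; "force" is the grip in N (left out, the last holds). Time passes only in rows, so rows that repeat a pose let the fingers close. It gives the time, the measured TCP pose, the force, the opening and the grip force at its end, in the units of the state.
- env.get_state(): the state, without advancing time (a new reading comes with each control period).
- env.grab_frame(name): name is "side" or "top"; returns a dict with "pixels" (420x560x3 uint8, red, green, blue), "fx", "fy", "cx", "cy" (pixels), "R" (3x3) and "t" (3): a world point X has camera coordinates R X + t. Camera axes: x right, y down, z forward; pixel columns grow to the right and rows downward; lengths in m; the calibration is good to about 2 mm. A picture is of the moment at which its call begins. There is no depth.
- env.close_job(): hands the job in; it is judged then, once.
The state is a dict: "time_s": time; "joint_pos": joint angles; "qd": joint speeds; "joint_torque": joint torques, N m; "ee_pos": TCP position; "tcp_rot": TCP orientation; "ft_force": force on the tool from outside, world axes, zero at the start; "ft_torque": the same for the moment, N m; "grip_width": finger opening in m; "grasp_force": force on a finger pad.
Only numpy, scipy, OpenCV 4.12 (cv2) and the standard library are available. Lean on these libraries where they do the work, as an engineer would, in place of code of your own. Each camera call takes 0.05 s, during which the arm holds its last target. There are 200 camera calls.

## Working session

There is one attempt and no reset: what is moved stays moved. The work goes in short steps, Python scripts to look and compute and a tool call to move; the robot and the scene stay as the last step left them, time stands still between calls to the robot, and variables do not carry over. Pictures are saved under pics/ and viewed, at most 10 in all, crops included, and the job is handed in when it is done.

Besides the shell and the picture viewer there is one more tool, called after "Call:" by a JSON object that holds its "api" and its "payload". carry_out: Moves the arm, as the interface text tells. Its arguments: {"type":"object","properties":{"increments":{"type":"array"},"hand":{"type":"number"},"force":{"type":"number"}},"required":["increments"]}

```bash
mkdir -p pics; ls; python3 - <<'E'
from rig import env
import cv2,numpy as np
s=env.get_state();print(s)
for n in("top","side"):
    f=env.grab_frame(n);cv2.imwrite(f"pics/{n}0.png",f["pixels"][:,:,::-1])
    np.savez(f"pics/{n}0.npz",**f)
    print(n,f["fx"],f["cx"],f["cy"],np.round(f["R"],3).tolist(),f["t"], (-np.array(f["R"]).T@f["t"]))
E
```

```text
pics
{'time_s': 0.0, 'joint_pos': array([-1.43067992e+00,  1.04677248e-01,  9.64824369e-02,  1.56392350e+00,
        1.41035605e-05,  1.35308514e+00]), 'qd': array([-0.00040152, -0.00163263,  0.00080344,  0.00011982,  0.00025573,
       -0.00100897]), 'joint_torque': array([-4.05313695e-04, -5.56915927e+01,  5.03665745e+01,  1.60885236e-02,
       -5.20475533e-04,  2.55482428e-05]), 'ee_pos': array([ 0.21013253, -0.5618807 ,  0.40394235]), 'tcp_rot': array([-3.14030493e+00, -2.99312090e-04,  3.57827392e-01]), 'ft_force': array([0.12076112, 0.12626196, 0.0055997 ]), 'ft_torque': array([-0.01353632,  0.00144299, -0.02309504]), 'grasp_force': 0.0, 'grip_width': 0.08557545486090203}
top 389.64256962537485 281.2930363482843 207.96192478510613 [[0.008, -1.0, -0.011], [-0.991, -0.007, -0.131], [0.131, 0.012, -0.991]] [-0.10421994  0.54660859  0.93952199] [ 0.41988837 -0.1122013   1.00172299]
side 475.0356005771079 275.10048528661116 209.30719501155778 [[-0.888, -0.46, -0.012], [-0.267, 0.538, -0.8], [0.374, -0.707, -0.6]] [0.38774527 0.3106367  0.884468  ] [0.09613075 0.63653541 0.78403236]
```

View pics/top0.png

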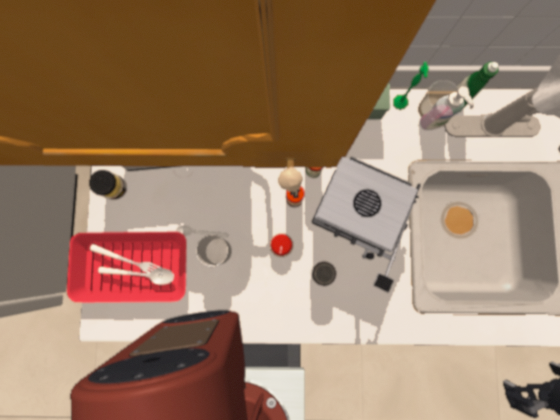

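View pics/side0.png

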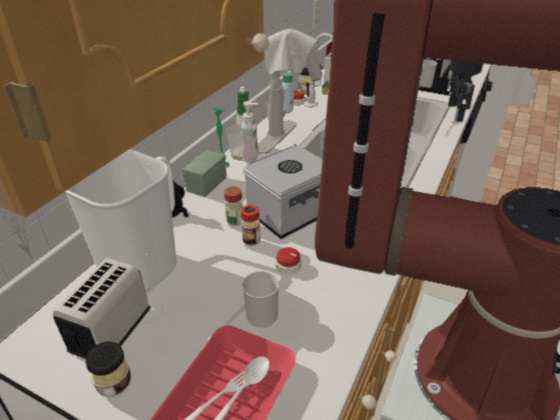

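Top view: caddy lid with corners about (350,158), (418,186), (386,252), (314,215). The lever pad is near (384,283), the knob near (369,256) and jar_b at (323,273). In the side view the arm hides the lever and lock. Next, a crop and measurement.

```bash
cat > h.py <<'E'
import numpy as np,cv2
def ray(f,u,v,z):
    R=np.array(f["R"]);t=np.array(f["t"]);c=-R.T@t
    d=R.T@np.array([(u-f["cx"])/f["fx"],(v-f["cy"])/f["fy"],1.]);return c+d*(z-c[2])/d[2]
def proj(f,X):
    p=np.array(f["R"])@np.array(X)+np.array(f["t"]);return p[0]/p[2]*f["fx"]+f["cx"],p[1]/p[2]*f["fy"]+f["cy"]
E
python3 - <<'E'
from h import *
f=np.load("pics/top0.npz");im=f["pixels"][:,:,::-1]
c=cv2.resize(im[145:300,300:430],None,fx=5,fy=5,interpolation=cv2.INTER_CUBIC)[:, :]
c=cv2.resize(c,None,fx=.77,fy=.77);cv2.imwrite("pics/crop0.png",c);print(c.shape)
g=im.max(axis=2)
m=(g<45).astype(np.uint8)
n,l,s,ce=cv2.connectedComponentsWithStats(m[145:300,300:430])
for i in range(1,n):
    if s[i,4]>12: 
        u,v=ce[i]+[300,145];print(s[i],np.round((u,v),1),[np.round(ray(f,u,v,z)[:2],4) for z in(.135,.148,.1755)])
E
```

```text
(597, 500, 3)
[ 67 109   5   4  15] [369.1 255.4] [array([ 0.4301, -0.2956]), array([ 0.4299, -0.2929]), array([ 0.4296, -0.2871])]
[ 76 131  15  14 122] [383.3 282.5] [array([ 0.3716, -0.3253]), array([ 0.3723, -0.3221]), array([ 0.3739, -0.3153])]
```

View pics/crop0.png

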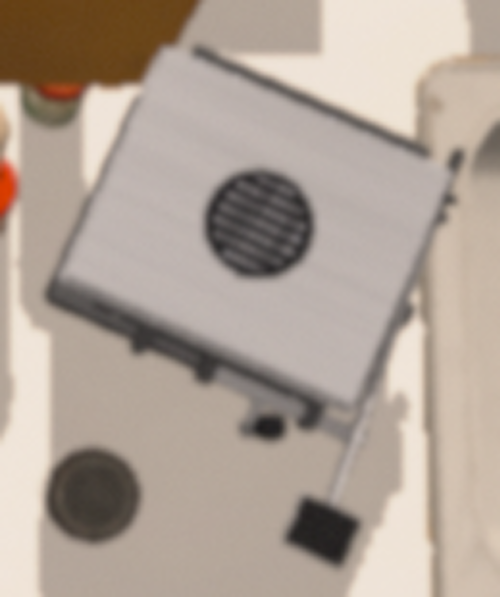

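The crop shows the lid corners at about (165,48), (450,172), (352,405) and (60,280), the pad at (322,530), the knob at (268,427) and jar_b at (92,495). Now I'll fit the caddy pose.

```bash
python3 - <<'E'
from h import *
from scipy.optimize import least_squares
f=np.load("pics/top0.npz")
cr=lambda a,b:(a/3.846+300-.4,b/3.852+145-.4)
P=[((-.077,.093,.148),cr(62,281)),((.079,.093,.148),cr(165,48)),((.079,-.093,.148),cr(450,172)),((-.077,-.093,.148),cr(352,405)),((-.145,-.104,.135),(383.3,282.5)),((-.107,-.05,.1755),(369.4,255.5))]
W=[ray(f,*p,c[2])[:2] for c,p in P]
A=np.array([c[:2] for c,_ in P]);W=np.array(W)
for a,b in((0,1),(1,2),(2,3),(3,0)):print("side",np.linalg.norm(W[a]-W[b]))
T=lambda q:A@np.array([[np.cos(q[2]),np.sin(q[2])],[-np.sin(q[2]),np.cos(q[2])]])+q[:2]
r=least_squares(lambda q:(T(q)-W)[:5].ravel(),[.5,-.25,-.4]);q=r.x
print(q,np.degrees(q[2]));print(np.round(T(q)-W,4))
c,s=np.cos(q[2]),np.sin(q[2])
for n,p in dict(pad=(-.145,-.104),paddown=(-.149,-.104),knob=(-.107,-.05),knobopen=(-.107,-.025)).items():
    print(n,np.round([q[0]+c*p[0]-s*p[1],q[1]+s*p[0]+c*p[1]],4))
print("jar_b",ray(f,*cr(92,495),.08))
E
```

```text
side 0.1497235527093793
side 0.1783166633041148
side 0.14663666184868288
side 0.17745093116265756
[ 0.54433974 -0.28888976 -0.4136028 ] -23.697694606669202
[[-0.0005  0.0048]
 [ 0.0054  0.0026]
 [ 0.003  -0.0047]
 [-0.0061 -0.0021]
 [-0.0018 -0.0005]
 [-0.0031 -0.0039]]
pad [ 0.3698 -0.3258]
paddown [ 0.3661 -0.3242]
knob [ 0.4263 -0.2917]
knobopen [ 0.4363 -0.2688]
jar_b [ 0.38889735 -0.20047259  0.08      ]
```

Call:
{"api": "carry_out", "payload": {"increments": [0.025,-0.014,0.003,0,0,-0.073,0.05,-0.028,0.006,0,0,-0.145,0.076,-0.043,0.008,0,0,-0.218,0.101,-0.057,0.011,0,0,-0.291,0.126,-0.071,0.014,0,0,-0.364,0.152,-0.085,0.017,0,0,-0.436,0.177,-0.1,0.02,0,0,-0.509,0.202,-0.114,0.022,0,0,-0.582,0.228,-0.128,0.025,0,0,-0.655,0.253,-0.142,0.028,0,0,-0.727,0.278,-0.1565,0.031,0,0,-0.8,0.278,-0.1565,0.031,0,0,-0.8], "hand": 0}}

```text
time_s: 1.1
ee_pos: [0.4177, -0.3146, 0.3729]
tcp_rot: [-3.141, -0.002, 1.166]
ft_force: [0.2, 0.5, 0.5]
grip_width: 0.0
grasp_force: 0.0
```

```bash
cat > look.py <<'E'
import sys
from rig import env
from h import *
n=sys.argv[1];out=[]
for v,(a,b,c,d) in dict(top=(140,310,290,450),side=(100,260,210,370)).items():
    f=env.grab_frame(v);np.savez(f"pics/{v}{n}.npz",**f)
    out.append(cv2.resize(f["pixels"][a:b,c:d,::-1],(400,425 if v=="top" else 400),interpolation=cv2.INTER_CUBIC)[:400])
cv2.imwrite(f"pics/look{n}.png",np.hstack(out));s=env.get_state()
print(s["time_s"],np.round(s["ee_pos"],4),np.round(s["tcp_rot"],4),np.round(s["ft_force"],2))
E
python3 look.py 1
```

```text
1.2 [ 0.4162 -0.3173  0.3733] [-3.1409e+00 -1.0000e-04  1.1594e+00] [-0.26 -0.01  0.02]
```

View pics/look1.png

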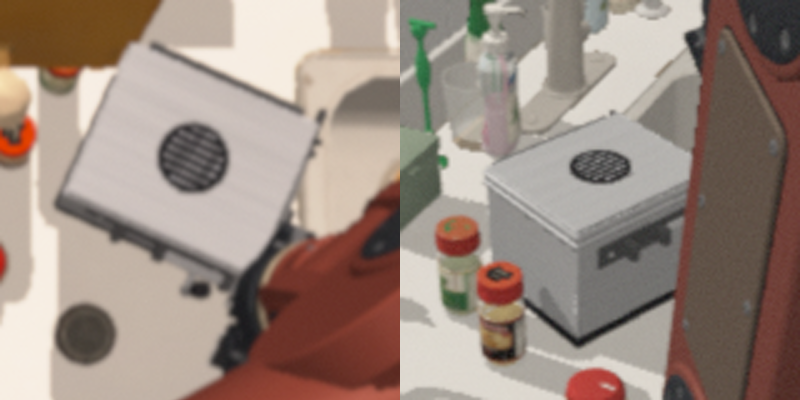

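The top view shows the knob at (196,288), clear of the gripper on its left. The tool is at caddy (-0.106, -0.078), beside the knob on the lever side. Lower it, then push.

Call:
{"api": "carry_out", "payload": {"increments": [0,0,0.012,0,0,0,0,0,0.025,0,0,0,0,0,0.037,0,0,0,0,0,0.04,0,0,0,0,0,0.04,0,0,0,0.004,0,0.04,0,0,0,0.008,0,0.04,0,0,0,0.012,0,0.04,0,0,0,0.015,0,0.04,0,0,0,0.018,0,0.04,0,0,0,0.02,0,0.04,0,0,0,0.02,0,0.04,0,0,0]}}

```text
time_s: 2.2
ee_pos: [0.424, -0.2994, 0.334]
tcp_rot: [3.141, 0.0, 1.158]
ft_force: [0.0, 0.5, 0.1]
grip_width: -0.0001
grasp_force: 0.0
```

Call:
{"api": "carry_out", "payload": {"increments": [0.002,0,0,0,0,0,0.004,0,0,0,0,0,0.006,0,0,0,0,0,0.008,0,0,0,0,0,0.01,0,0,0,0,0,0.011,0,0,0,0,0,0.012,0,0,0,0,0,0.012,0,0,0,0,0]}}

```text
time_s: 2.87
ee_pos: [0.4286, -0.2886, 0.3337]
tcp_rot: [-3.142, -0.0, 1.158]
ft_force: [0.2, -0.4, -0.3]
grip_width: -0.0002
grasp_force: 0.1
```

Call:
{"api": "carry_out", "payload": {"increments": [0.001,0,0,0,0,0,0.002,0,0,0,0,0,0.003,0,0,0,0,0,0.004,0,0,0,0,0]}}

```text
time_s: 3.2
ee_pos: [0.4299, -0.2858, 0.3338]
tcp_rot: [-3.141, 0.003, 1.157]
ft_force: [-5.3, -10.6, -0.2]
grip_width: -0.0001
grasp_force: 5.7
```

Call:
{"api": "carry_out", "payload": {"increments": [0.001,0,0,0,0,0,0.002,0,0,0,0,0,0.003,0,0,0,0,0]}}

```text
time_s: 3.45
ee_pos: [0.4305, -0.2845, 0.3342]
tcp_rot: [-3.141, 0.008, 1.155]
ft_force: [-12.2, -21.0, -0.3]
grip_width: 0.0
grasp_force: 12.1
```

```bash
python3 look.py 2
```

```text
3.55 [ 0.4305 -0.2846  0.3341] [-3.1411  0.0082  1.1552] [-11.54 -18.22  -0.97]
```

View pics/look2.png

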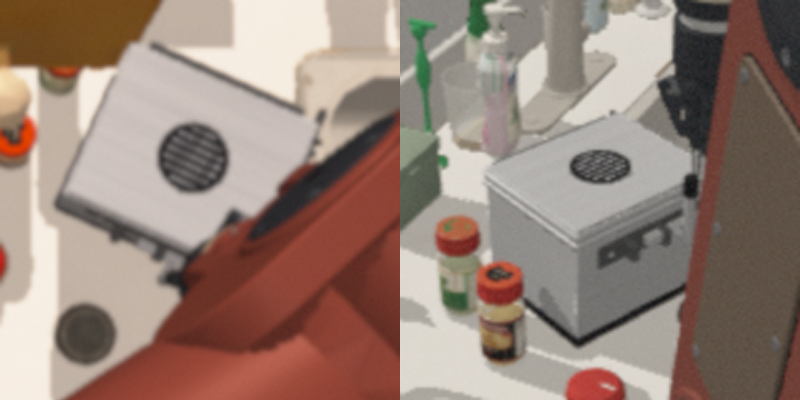

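The lock is at its end stop (about 20 N reaction at caddy y = -0.043, as predicted). Back off and go above the pad.

Call:
{"api": "carry_out", "payload": {"increments": [-0.006,0,0,0,0,0,-0.014,0,-0.004,0,0,0,-0.025,-0.006,-0.012,0,0,0,-0.037,-0.016,-0.018,0,0,0,-0.05,-0.028,-0.018,0,0,0,-0.06,-0.037,-0.015,0,0,0,-0.0645,-0.041,-0.01,0,0,0,-0.0645,-0.041,-0.002,0,0,0,-0.0645,-0.041,0.006,0,0,0,-0.0645,-0.041,0.012,0,0,0,-0.0645,-0.041,0.015,0,0,0,-0.0645,-0.041,0.015,0,0,0]}}

```text
time_s: 4.55
ee_pos: [0.3682, -0.3244, 0.3175]
tcp_rot: [-3.14, -0.001, 1.159]
ft_force: [-0.2, 0.7, -0.9]
grip_width: 0.0004
grasp_force: 0.0
```

```bash
python3 look.py 3; python3 - <<'E'
from rig import env
import numpy as np
p=env.get_state()["ee_pos"]-[.54434,-.28889,0.173];c,s=np.cos(-.4136),np.sin(-.4136)
print(c*p[0]+s*p[1],-s*p[0]+c*p[1],p[2])
E
```

```text
4.65 [ 0.3682 -0.3247  0.3186] [-3.1414e+00 -2.0000e-04  1.1585e+00] [-0.44 -0.44 -0.13]
-0.1468606174624479 -0.1035923715041459 0.14560671950947374
```

View pics/look3.png

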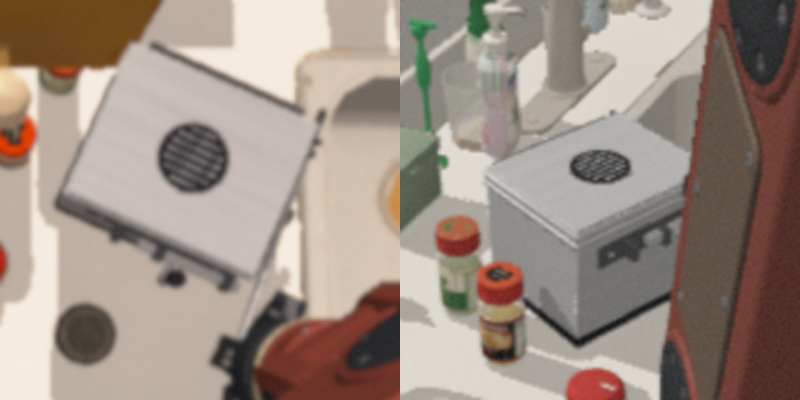

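The knob has moved left to (172,277), so the lock is open. The finger is over the pad. Press.

Call:
{"api": "carry_out", "payload": {"increments": [0,0,0.003,0,0,0,0,0,0.006,0,0,0,0,0,0.009,0,0,0,0,0,0.011,0,0,0,0,0,0.013,0,0,0,0,0,0.015,0,0,0,0,0,0.017,0,0,0,0,0,0.019,0,0,0,0,0,0.021,0,0,0,0,-0.001,0.023,0,0,0,0,-0.001,0.025,0,0,0,0,-0.001,0.027,0,0,0]}}

```text
time_s: 5.65
ee_pos: [0.3667, -0.3245, 0.2919]
tcp_rot: [-3.141, 0.001, 1.158]
ft_force: [-6.1, 2.3, 4.9]
grip_width: 0.0002
grasp_force: 3.1
```

Call:
{"api": "carry_out", "payload": {"increments": [0,0,0.002,0,0,0,0,0,0.004,0,0,0,0,-0.001,0.006,0,0,0,0,-0.001,0.008,0,0,0,0,-0.001,0.01,0,0,0,0,-0.002,0.012,0,0,0,0,-0.002,0.014,0,0,0,0,-0.003,0.016,0,0,0,0,-0.003,0.018,0,0,0,0,-0.003,0.019,0,0,0,0,-0.003,0.02,0,0,0,0,-0.003,0.02,0,0,0]}}

```text
time_s: 6.65
ee_pos: [0.3643, -0.3234, 0.2714]
tcp_rot: [-3.141, -0.0, 1.158]
ft_force: [0.1, -1.1, 1.7]
grip_width: -0.0001
grasp_force: 1.1
```

```bash
python3 look.py 4
```

```text
6.75 [ 0.3643 -0.3234  0.2716] [-3.1415e+00  1.0000e-04  1.1578e+00] [ 0.81 -0.66  2.75]
```

View pics/look4.png

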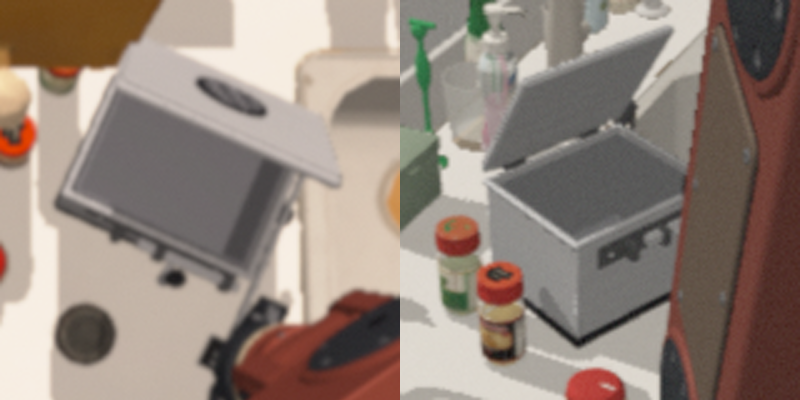

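The lid is open a good way (about 1 rad), and the lever isn't at its stop yet. Press on.

Call:
{"api": "carry_out", "payload": {"increments": [0,0,0.001,0,0,0,0,0,0.002,0,0,0,0,0,0.003,0,0,0,0,0,0.0035,0,0,0,0,0,0.0035,0,0,0]}}

```text
time_s: 7.17
ee_pos: [0.3642, -0.3233, 0.268]
tcp_rot: [-3.141, -0.0, 1.158]
ft_force: [0.7, 0.6, 2.0]
grip_width: 0.0001
grasp_force: 0.8
```

Call:
{"api": "carry_out", "payload": {"increments": [0,0,0.001,0,0,0,0,0,0.002,0,0,0,0,0,0.003,0,0,0,0,0,0.003,0,0,0]}}

```text
time_s: 7.5
ee_pos: [0.3643, -0.3234, 0.2653]
tcp_rot: [3.141, 0.0, 1.158]
ft_force: [-0.3, 0.7, 3.9]
grip_width: 0.0003
grasp_force: 2.0
```

Call:
{"api": "carry_out", "payload": {"increments": [0,0,0.001,0,0,0,0,0,0.002,0,0,0,0,0,0.0025,0,0,0,0,0,0.0025,0,0,0]}}

```text
time_s: 7.83
ee_pos: [0.3644, -0.3235, 0.2645]
tcp_rot: [3.14, 0.001, 1.158]
ft_force: [-3.8, 4.1, 18.0]
grip_width: -0.0001
grasp_force: 9.2
```

The lever is at its stop (18 N). Hold.

Call:
{"api": "carry_out", "payload": {"increments": [0,0,0,0,0,0,0,0,0,0,0,0,0,0,0,0,0,0,0,0,0,0,0,0,0,0,0,0,0,0,0,0,0,0,0,0,0,0,0,0,0,0,0,0,0,0,0,0,0,0,0,0,0,0,0,0,0,0,0,0,0,0,0,0,0,0,0,0,0,0,0,0]}}

```text
time_s: 8.83
ee_pos: [0.3644, -0.3235, 0.2645]
tcp_rot: [3.14, 0.001, 1.158]
ft_force: [-2.6, 5.4, 17.0]
grip_width: 0.0002
grasp_force: 9.2
```

```bash
python3 look.py 5
```

```text
8.9333 [ 0.3644 -0.3235  0.2645] [3.1404e+00 8.0000e-04 1.1580e+00] [-3.18  5.41 18.14]
```

View pics/look5.png

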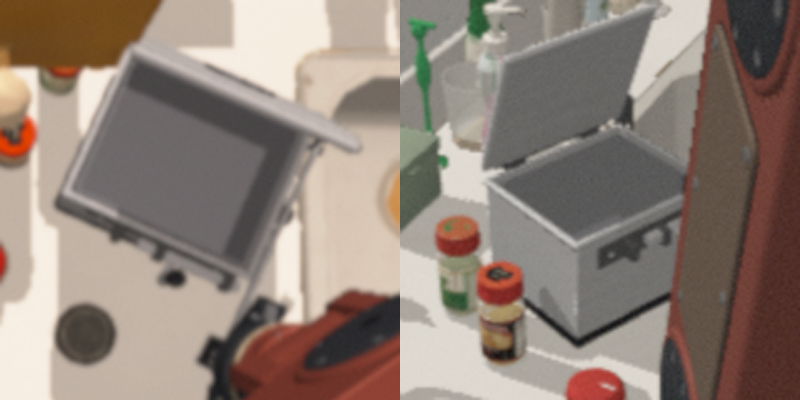

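Call:
{"api": "carry_out", "payload": {"increments": [0,0,0,0,0,0,0,0,0,0,0,0,0,0,0,0,0,0,0,0,0,0,0,0,0,0,0,0,0,0,0,0,0,0,0,0,0,0,0,0,0,0,0,0,0,0,0,0,0,0,0,0,0,0,0,0,0,0,0,0,0,0,0,0,0,0,0,0,0,0,0,0]}}

```text
time_s: 9.93
ee_pos: [0.3644, -0.3235, 0.2645]
tcp_rot: [3.14, 0.001, 1.158]
ft_force: [-2.9, 5.0, 17.9]
grip_width: 0.0001
grasp_force: 9.2
```

Call:
{"api": "carry_out", "payload": {"increments": [0,0,0,0,0,0,0,0,0,0,0,0,0,0,0,0,0,0,0,0,0,0,0,0,0,0,0,0,0,0,0,0,0,0,0,0,0,0,0,0,0,0,0,0,0,0,0,0,0,0,0,0,0,0,0,0,0,0,0,0,0,0,0,0,0,0,0,0,0,0,0,0]}}

```text
time_s: 10.93
ee_pos: [0.3645, -0.3235, 0.2645]
tcp_rot: [3.14, 0.001, 1.158]
ft_force: [-2.0, 4.3, 18.2]
grip_width: -0.0003
grasp_force: 9.2
```

Call:
{"api": "carry_out", "payload": {"increments": [0,0,0,0,0,0,0,0,0,0,0,0,0,0,0,0,0,0,0,0,0,0,0,0,0,0,0,0,0,0,0,0,0,0,0,0,0,0,0,0,0,0,0,0,0,0,0,0,0,0,0,0,0,0,0,0,0,0,0,0,0,0,0,0,0,0,0,0,0,0,0,0]}}

```text
time_s: 11.93
ee_pos: [0.3645, -0.3235, 0.2645]
tcp_rot: [3.14, 0.001, 1.158]
ft_force: [-2.8, 4.5, 18.2]
grip_width: -0.0001
grasp_force: 9.2
```

The lid is wide open (near upright) and has been held for over 4 s. Now let the lever up slowly.

Call:
{"api": "carry_out", "payload": {"increments": [0,0,-0.001,0,0,0,0,0,-0.002,0,0,0,0,0,-0.003,0,0,0,0,0,-0.004,0,0,0,0,0,-0.005,0,0,0,0,0,-0.006,0,0,0,0,0,-0.007,0,0,0,0,0,-0.008,0,0,0,0,0.001,-0.009,0,0,0,0,0.001,-0.01,0,0,0,0,0.001,-0.011,0,0,0,0,0.001,-0.012,0,0,0]}}

```text
time_s: 12.93
ee_pos: [0.365, -0.3237, 0.2747]
tcp_rot: [-3.141, -0.0, 1.158]
ft_force: [-3.0, 1.7, 2.3]
grip_width: -0.0002
grasp_force: 1.6
```

Call:
{"api": "carry_out", "payload": {"increments": [0,0,-0.001,0,0,0,0,0,-0.002,0,0,0,0,0,-0.003,0,0,0,0,0,-0.004,0,0,0,0,0,-0.005,0,0,0,0,0.001,-0.006,0,0,0,0,0.001,-0.007,0,0,0,0,0.001,-0.008,0,0,0,0,0.001,-0.009,0,0,0,0,0.001,-0.01,0,0,0,0,0.002,-0.011,0,0,0,0,0.002,-0.012,0,0,0]}}

```text
time_s: 13.93
ee_pos: [0.3671, -0.3246, 0.2868]
tcp_rot: [-3.142, 0.0, 1.158]
ft_force: [-2.4, 1.6, 4.1]
grip_width: 0.0002
grasp_force: 2.1
```

Call:
{"api": "carry_out", "payload": {"increments": [0,0,-0.001,0,0,0,0,0,-0.002,0,0,0,0,0,-0.003,0,0,0,0,0,-0.004,0,0,0,0,0,-0.0045,0,0,0,0,0,-0.005,0,0,0,0,0,-0.006,0,0,0,0,0,-0.0065,0,0,0,0,0.001,-0.007,0,0,0,0,0.001,-0.008,0,0,0,0,0.001,-0.0085,0,0,0,0,0.001,-0.009,0,0,0]}}

```text
time_s: 14.93
ee_pos: [0.3679, -0.325, 0.2958]
tcp_rot: [3.142, 0.0, 1.158]
ft_force: [-0.3, -0.1, 3.9]
grip_width: 0.0003
grasp_force: 2.1
```

Call:
{"api": "carry_out", "payload": {"increments": [0,0,-0.0005,0,0,0,0,0,-0.001,0,0,0,0,0,-0.0015,0,0,0,0,0,-0.002,0,0,0,0,0,-0.0025,0,0,0,0,0,-0.003,0,0,0,0,0,-0.0035,0,0,0,0,0,-0.004,0,0,0,0,0,-0.0045,0,0,0,0,0,-0.005,0,0,0,0,0,-0.0055,0,0,0,0,0,-0.006,0,0,0]}}

```text
time_s: 15.93
ee_pos: [0.368, -0.325, 0.3018]
tcp_rot: [3.141, 0.0, 1.158]
ft_force: [2.8, -1.8, 4.8]
grip_width: -0.0002
grasp_force: 2.0
```

Call:
{"api": "carry_out", "payload": {"increments": [0,0,-0.0005,0,0,0,0,0,-0.001,0,0,0,0,0,-0.0015,0,0,0,0,0,-0.002,0,0,0,0,0,-0.0025,0,0,0,0,0,-0.003,0,0,0,0,0,-0.0035,0,0,0,0,0,-0.004,0,0,0,0,0,-0.0045,0,0,0,0,0,-0.005,0,0,0,0,0,-0.0055,0,0,0,0,0,-0.006,0,0,0]}}

```text
time_s: 16.93
ee_pos: [0.368, -0.325, 0.3078]
tcp_rot: [3.141, 0.0, 1.158]
ft_force: [4.1, -1.3, 4.2]
grip_width: -0.0
grasp_force: 2.2
```

Call:
{"api": "carry_out", "payload": {"increments": [0,0,-0.0005,0,0,0,0,0,-0.001,0,0,0,0,0,-0.0015,0,0,0,0,0,-0.002,0,0,0,0,0,-0.0025,0,0,0,0,0,-0.003,0,0,0,0,0,-0.0035,0,0,0,0,0,-0.004,0,0,0,0,0,-0.0045,0,0,0,0,0,-0.005,0,0,0,0,0,-0.0055,0,0,0,0,0,-0.006,0,0,0]}}

```text
time_s: 17.93
ee_pos: [0.3679, -0.325, 0.3138]
tcp_rot: [3.142, 0.0, 1.158]
ft_force: [-0.8, -0.1, 0.2]
grip_width: 0.0004
grasp_force: 0.0
```

The lever is fully up and the finger is unloaded. Go over the knob to its left side.

Call:
{"api": "carry_out", "payload": {"increments": [0,0,-0.018,0,0,0,0,0,-0.036,0,0,0,0,0,-0.054,0,0,0,0.015,0.006,-0.054,0,0,0,0.033,0.013,-0.054,0,0,0,0.052,0.02,-0.054,0,0,0,0.071,0.027,-0.054,0,0,0,0.09,0.034,-0.054,0,0,0,0.102,0.039,-0.054,0,0,0,0.1075,0.041,-0.054,0,0,0,0.1075,0.041,-0.054,0,0,0,0.1075,0.041,-0.054,0,0,0]}}

```text
time_s: 18.93
ee_pos: [0.4485, -0.2431, 0.3676]
tcp_rot: [-3.141, 0.0, 1.158]
ft_force: [0.4, -0.2, 0.1]
grip_width: -0.0
grasp_force: 0.0
```

Call:
{"api": "carry_out", "payload": {"increments": [0,0,0.012,0,0,0,0,0,0.024,0,0,0,0,0,0.033,0,0,0,0,0,0.035,0,0,0,0,0,0.035,0,0,0,-0.004,0,0.035,0,0,0,-0.008,0,0.035,0,0,0,-0.012,0,0.035,0,0,0,-0.016,0,0.035,0,0,0,-0.02,0,0.035,0,0,0,-0.024,0,0.035,0,0,0,-0.024,0,0.035,0,0,0]}}

```text
time_s: 19.93
ee_pos: [0.4388, -0.2657, 0.3329]
tcp_rot: [3.141, 0.0, 1.157]
ft_force: [-0.2, -0.2, 0.1]
grip_width: 0.0001
grasp_force: 0.0
```

Call:
{"api": "carry_out", "payload": {"increments": [-0.002,0,0,0,0,0,-0.004,0,0,0,0,0,-0.006,0,0,0,0,0,-0.008,0,0,0,0,0,-0.009,0,0,0,0,0,-0.009,0,0,0,0,0]}}

```text
time_s: 20.43
ee_pos: [0.4353, -0.2734, 0.3326]
tcp_rot: [-3.142, 0.0, 1.158]
ft_force: [-0.8, 0.3, 0.1]
grip_width: -0.0002
grasp_force: 0.0
```

Call:
{"api": "carry_out", "payload": {"increments": [-0.001,0,0,0,0,0,-0.002,0,0,0,0,0,-0.003,0,0,0,0,0,-0.004,0,0,0,0,0,-0.004,0,0,0,0,0]}}

```text
time_s: 20.85
ee_pos: [0.4341, -0.2759, 0.3326]
tcp_rot: [3.141, -0.004, 1.159]
ft_force: [4.3, 9.8, 1.3]
grip_width: 0.0001
grasp_force: 5.2
```

Call:
{"api": "carry_out", "payload": {"increments": [-0.001,0,0,0,0,0,-0.002,0,0,0,0,0,-0.003,0,0,0,0,0,-0.003,0,0,0,0,0]}}

```text
time_s: 21.18
ee_pos: [0.4335, -0.2771, 0.3324]
tcp_rot: [3.141, -0.009, 1.161]
ft_force: [11.1, 20.2, 3.4]
grip_width: 0.0001
grasp_force: 11.5
```

Call:
{"api": "carry_out", "payload": {"increments": [0.005,0,0,0,0,0,0.01,0,0,0,0,0,0.02,0,0,0,0,0,0.022,0,-0.02,0,0,0,0.022,0,-0.045,0,0,0,0.022,0,-0.07,0,0,0,0.022,-0.03,-0.08,0,0,0,0.022,-0.06,-0.08,0,0,0,0.022,-0.09,-0.08,0,0,0,0.022,-0.1,-0.08,0,0,0,0.022,-0.1,-0.08,0,0,0,0.022,-0.1,-0.08,0,0,0]}}

```text
time_s: 22.18
ee_pos: [0.3499, -0.2193, 0.413]
tcp_rot: [3.14, 0.001, 1.157]
ft_force: [-0.0, -0.6, 0.6]
grip_width: -0.0001
grasp_force: 0.0
```

```bash
python3 look.py 6
```

```text
22.2833 [ 0.3504 -0.2195  0.4127] [3.1412e+00 3.0000e-04 1.1578e+00] [-0.02  0.12 -0.63]
```

View pics/look6.png

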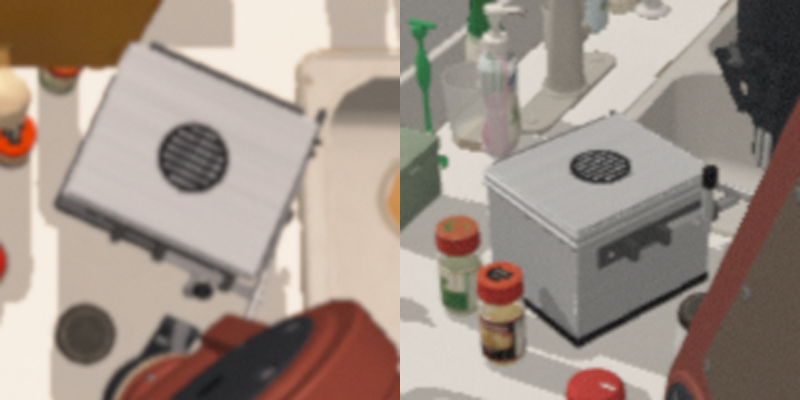

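The lid is closed and the knob is back home at (200,290), slightly past where it started. The jars are unmoved and the arm is clear, so I'll hand in.

```bash
python3 -c "
from rig import env
print(env.close_job())"
```

```text
the job is handed in; nothing more can be done
None
```

I opened the caddy, held the lid wide open for over 4 s, let it down slowly under the fingertip and pushed the lock fully home; the job is handed in at about 22 s, and I haven't seen a verdict.

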